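Fetch the spare valve from the deep tin and put it on test

TASK

Take the green valve out of the deep narrow tin it stands in, going in with the fingers nearly shut so that the tin stays where it is. Stand the valve upright in the brass-rimmed dish of the grey tester, setting it down rather than dropping it, let go of it, and only then throw the tester's red lever fully over, away from the robot. Leave both tins and everything else on the desk where they are.

Things in the scene. Friction and masses are not known exactly. Their poses are not given: they have to be found in the camera images.
- valve: squat green radio valve, upright: cylinder 18 mm diameter, 30 mm tall (black base 6 mm, straight green side up to 26 mm, low dome above), about 35 g; origin at the centre of its underside, z up its axis. It starts standing on the floor of the grey tin, within a few mm of its middle
- grey_tin: open bare-metal tin, deep and narrow, loose (about 450 g), outside 100 mm along its x, 52 mm along its y, walls and floor 4 mm, so inside 92 x 44 mm; its two long sides (along x) stand 66 mm above the desk, its two short ends are cut lower, 50 mm above the desk; origin at the centre of its underside. Widely opened fingers do not fit inside; the room for opening them around the valve is along its x
- blue_tin: tin of the same shape, size and weight painted blue, holding the coil former; must stay where it is
- coil_former: white and copper coil former, 18 mm diameter, 26 mm tall, upright in the blue tin; to be left there; origin at the centre of its underside
- tester: grey valve tester fixed to the desk, 160 mm along its x, 270 mm along its y, 35 mm tall; origin at the centre of its underside. The dish lies 70 mm from its middle towards its -y, the lever 85 mm towards its +y
- dish (a point): centre of the flat floor of the dish, on the tester's top face (35 mm above the desk); the floor is 54 mm in diameter, with a brass rim 5 mm high and 5 mm thick around it; axes as the tester's
- lever (a joint): angle of the red toggle lever in rad: 0 leaning 0.5 rad to the tester's -x, 1.0 (its stop) leaning 0.5 rad to the tester's +x; it turns about the tester's y, resists with about 0.06 N m of friction (1.5 N at the ball) and stays where it is left
- lever_tip (a point): centre of the lever's red ball, 26 mm in diameter, 50 mm from the pivot on a 10 mm steel stem; the pivot is 22 mm above the tester's top face, on a black block 70 mm along x, 50 mm along y, 25 mm high. The lever's middle position is straight up
- post_block: brass block 40 x 90 x 18 mm with three capped binding posts, 40 mm tall overall; leave alone
- resistor_board: ivory ceramic board 60 x 130 mm, 16 mm tall, with five resistors; leave alone
- screw_jar: amber jar 48 mm diameter, 60 mm tall; leave alone
- wire_spool: black spool with copper, 52 mm diameter, 34 mm tall; leave alone

How it is judged:
By the outcome, as a careful person would: the job done as asked, in the order asked, and still so for the second after the job is handed in, with the robot touching nothing.
It also fails if it takes over 51 s, if anything falls off the work surface, if the arm or the gripper's body presses on something with over 40 N, if the wrist force passes 120 N, or if a joint passes its speed limit or range.

ROBOT

A 6-joint arm with a two-finger parallel gripper is mounted at the origin on the work surface. World frame = base frame: x ahead of the robot, y to its left, z up, the work surface at z = 0. Lengths are in m, angles in rad, forces in N, time in s.
With the tool pointing down it reaches from about 0.35 to 0.975 m from the base axis. Payload 4.9 kg.
Tool frame: the origin (TCP) lies on the mounting face of the last link; the fingertips stand 173 mm ahead of it and the grasp point (between the pads) lies 155 mm ahead of it; z points along the fingers, y is the line along which they close (so a half turn about z gives the same grasp; the last joint's range is limited). The gripper opens to 85 mm and grips with 20 to 120 N. Pads are 22 mm wide; open, the fingers measure 114 mm over their backs; the gripper's body (76 mm by 85 mm) begins 54 mm behind the grasp point. The pads swing forward as they close: fully open they stand 13 mm farther back than shut.
Start: joints at [-1.223, 0.053, 1.613, -0, 1.476, -0.119], TCP at [0.281, -0.558, 0.405] pointing down, gripper open.
Joint ranges: [-3.01, 3.01], [-1.01, 2.22], [0.06, 2.58], [-1.02, 4.17], [0.09, 2.62], [-3.14, 3.14]. Speed limits (rad/s): [2.57, 2.57, 3.14, 3.14, 3.14, 3.14].

INTERFACE

Orientations are given as a rotation vector (axis times angle).
In Python, from station import monitor, eyes, finish_job gives the robot as it stands. The module is installed in compiled form; this text tells all that it offers.
- The arm moves only by the tool step_arm, never from a script. Its argument "commands" is a list of rows, each a list of 3 entries, a list of its own where there are three numbers: the opening in per cent of the stroke, from 0 (shut) to 100 (fully open), then the shift along the tool's x, y, z in mm, then the turn about the tool's z in degrees. In form: [[hand, [x, y, z], yaw], ...]. A call has 1 to 12 rows; each row is the pose to reach, as a shift and turn from the pose commanded when the call began, along the tool's axes at that moment; what a row does not reach only later rows make up. A row lasts 1/8 s, in which the tool goes at most 62.5 mm and 10.7 degrees, less where a joint would pass 70% of its speed; a pose out of reach is approached as far as the arm can. A call with a gripper value outside its range is refused whole. The fingers move at their own pace and stop on an object; "squeeze" is the grip in N (left out, the last holds). Time passes only in rows, so rows that repeat a pose let the fingers close. It gives the time, the measured TCP pose, the force, the opening and the grip force at its end, in the units of the state.
- monitor.get_obs(): the state, without advancing time (a new reading comes with each control period).
- eyes.get_image(name): name is "side" or "top"; returns the picture (480x640x3 uint8, red, green, blue); there is no depth.
- eyes.camera_info(name): a dict with "camera_matrix" (3x3 intrinsics, pixels), "extrinsics" (4x4, takes a point from camera to world coordinates). Camera axes: x right, y down, z forward; pixel columns grow to the right and rows downward; lengths in m; the calibration is good to about 2 mm. A picture is of the moment at which its call begins. camera_info takes no time and is no camera call.
- finish_job(): hands the job in; it is judged then, once.
The state is a dict: "t": time; "q": joint angles; "dq": joint speeds; "effort": joint torques, N m; "tool_pos": TCP position; "tool_rot": TCP orientation; "contact_force": force on the tool from outside, world axes, zero at the start; "wrist_torque": the same for the moment, N m; "opening": finger opening in m; "grip_force": force on a finger pad.
Only numpy, scipy, OpenCV 4.12 (cv2) and the standard library are available. Lean on these libraries where they do the work, as an engineer would, in place of code of your own. Each camera call takes 0.05 s, during which the arm holds its last target. There are 200 camera calls.

## Working session

There is one attempt and no reset: what is moved stays moved. The work goes in short steps, Python scripts to look and compute and a tool call to move; the robot and the scene stay as the last step left them, time stands still between calls to the robot, and variables do not carry over. Pictures are saved under pics/ and viewed, at most 10 in all, crops included, and the job is handed in when it is done.

Besides the shell and the picture viewer there is one more tool, called after "Emit:" by a JSON object that holds its "fn" and its "kwargs". step_arm: Moves the arm, as the interface text tells. Its arguments: {"type":"object","properties":{"commands":{"type":"array"},"squeeze":{"type":"number"}},"required":["commands"]}

```bash
mkdir -p pics; python3 - <<'E'
from station import monitor, eyes
import cv2,numpy as np
np.set_printoptions(precision=4,suppress=True)
for n in("top","side"):
    im=eyes.get_image(n); cv2.imwrite(f"pics/{n}0.png",im[:,:,::-1]); c=eyes.camera_info(n); print(n,c["camera_matrix"],c["extrinsics"])
print(monitor.get_obs())
E
```

```text
top [[473.5196   0.     322.0007]
 [  0.     473.5196 236.5263]
 [  0.       0.       1.    ]] [[-0.0278 -0.9809  0.1924  0.3579]
 [-0.9994  0.0312  0.0145  0.0186]
 [-0.0202 -0.1918 -0.9812  1.011 ]
 [ 0.      0.      0.      1.    ]]
side [[471.5513   0.     317.3473]
 [  0.     471.5513 236.8001]
 [  0.       0.       1.    ]] [[ 0.9993 -0.0136  0.0339  0.4955]
 [-0.032  -0.772   0.6348 -0.5917]
 [ 0.0175 -0.6354 -0.772   0.8114]
 [ 0.      0.      0.      1.    ]]
{'t': 0.1, 'q': array([-1.223 ,  0.0533,  1.6142, -0.    ,  1.476 , -0.119 ]), 'dq': array([-0.0007,  0.0006, -0.0034, -0.0005, -0.0019, -0.0001]), 'effort': array([ -0.    , -39.4905, -37.1363,  -0.0002,   0.0039,  -0.    ]), 'tool_pos': array([ 0.2812, -0.5579,  0.4036]), 'tool_rot': array([-3.0546, -0.7261,  0.0004]), 'contact_force': array([ 0.8682,  0.1755, -0.5839]), 'wrist_torque': array([ 0.0038, -0.026 , -0.0086]), 'grip_force': 0.0, 'opening': 0.08540152574768511}
```

View pics/top0.png

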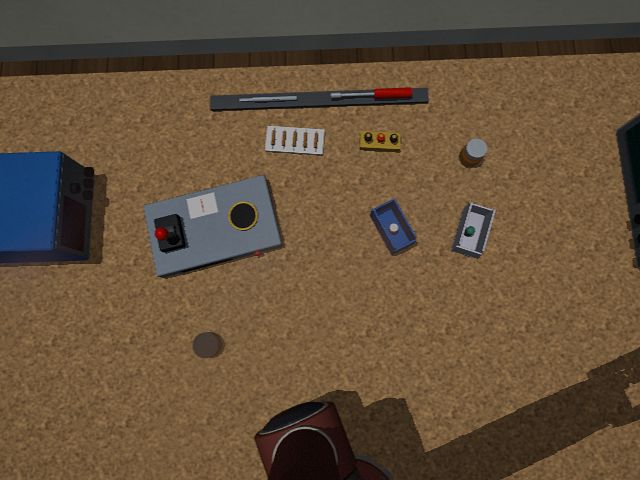

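View pics/side0.png

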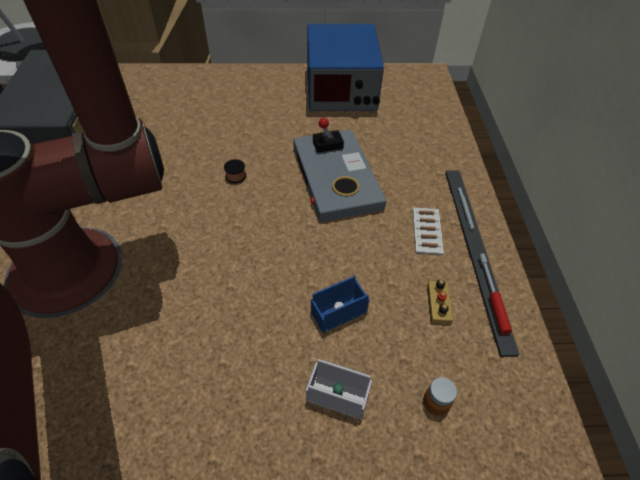

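The top view shows the valve at about (470,231) in the grey tin (475,230), the dish at (243,216) and the ball at (161,234). The side view shows the valve at (338,388), the dish at (346,186) and the ball at (324,123). Next I measure by masks.

```bash
cat > h.py <<'E'
import cv2,numpy as np
from station import monitor, eyes
np.set_printoptions(precision=4,suppress=True)
def ray(n,p):
    c=eyes.camera_info(n);K=c["camera_matrix"];T=c["extrinsics"]
    d=T[:3,:3]@np.linalg.solve(K,[p[0],p[1],1.]);return T[:3,3],d/np.linalg.norm(d)
def plane(n,p,z):
    o,d=ray(n,p);return o+d*(z-o[2])/d[2]
def tri(pt,ps):
    A=np.zeros((3,3));b=np.zeros(3)
    R=[ray("top",pt),ray("side",ps)]
    for o,d in R:
        M=np.eye(3)-np.outer(d,d);A+=M;b+=M@o
    x=np.linalg.solve(A,b);return x,[np.linalg.norm((np.eye(3)-np.outer(d,d))@(x-o)) for o,d in R]
def mask(im,kind,box):
    h=cv2.cvtColor(im,cv2.COLOR_RGB2HSV);H,S,V=[h[...,i].astype(int) for i in range(3)]
    m={"green":(H>55)&(H<95)&(S>100)&(V>35),"red":((H<6)|(H>174))&(S>170)&(V>90),
       "brass":(H>12)&(H<32)&(S>110)&(V>60),"grey":(S<50)&(V>70),"tester":(S<75)&(V>75)}[kind]
    o=np.zeros(m.shape,np.uint8);x0,y0,x1,y1=box;o[y0:y1,x0:x1]=m[y0:y1,x0:x1]*255;return o
def blob(m):
    c=max(cv2.findContours(m,cv2.RETR_EXTERNAL,cv2.CHAIN_APPROX_NONE)[0],key=cv2.contourArea);return c
def cen(c):
    return c[:,0].mean(0) if cv2.contourArea(c)<1 else np.array(cv2.fitEllipse(c)[0])
E
python3 - <<'E'
from h import *
T=cv2.imread("pics/top0.png")[:,:,::-1].copy();S=cv2.imread("pics/side0.png")[:,:,::-1].copy()
for k,bt,bs,z in(("green",(455,220,485,242),(325,375,352,400),.032),("red",(150,222,180,245),(312,112,336,132),None),("brass",(225,198,262,234),(328,172,364,200),.04)):
    a,b=blob(mask(T,k,bt)),blob(mask(S,k,bs));pa,pb=cen(a),cen(b)
    print(k,pa,cv2.boundingRect(a),pb,cv2.boundingRect(b),*tri(pa,pb))
    if z: print(plane("top",pa,z),plane("side",pb,z))
c=blob(mask(T,"tester",(140,170,285,280)));r=cv2.boxPoints(cv2.minAreaRect(c));P=np.array([plane("top",p,.035) for p in r]);print("tester",r,P,P.mean(0),np.linalg.norm(np.diff(P,axis=0),axis=1))
a=cv2.resize(T[185:270,355:510],None,fx=5,fy=5,interpolation=2)
cv2.imwrite("pics/c1.png",a[:,:,::-1])
E
```

```text
green [469.9465 230.021 ] (466, 226, 9, 9) [337.8376 388.3091] (334, 384, 9, 10) [ 0.5549 -0.2804  0.0238] [np.float64(0.0005315812521216934), np.float64(0.0005315812521218098)]
[ 0.5538 -0.2778  0.032 ] [ 0.5538 -0.2838  0.032 ]
red [159.8879 232.774 ] (155, 228, 11, 11) [323.249  121.0892] (319, 118, 9, 7) [0.5524 0.3494 0.1079] [np.float64(0.00010542685830088341), np.float64(0.00010542685830059019)]
brass [242.7558 215.3606] (228, 201, 30, 29) [345.3067 185.9639] (333, 177, 26, 19) [0.6003 0.2002 0.0347] [np.float64(0.0001886262447269917), np.float64(0.0001886262447271553)]
[0.5992 0.1993 0.04  ] [0.5994 0.1947 0.04  ]
tester [[138.4246 205.7969]
 [263.5002 174.0317]
 [281.2724 244.0102]
 [156.1969 275.7754]] [[0.6289 0.4248 0.035 ]
 [0.6909 0.1556 0.035 ]
 [0.5359 0.1189 0.035 ]
 [0.477  0.3804 0.035 ]] [0.5832 0.2699 0.035 ] [0.2762 0.1592 0.2681]
```

View pics/c1.png

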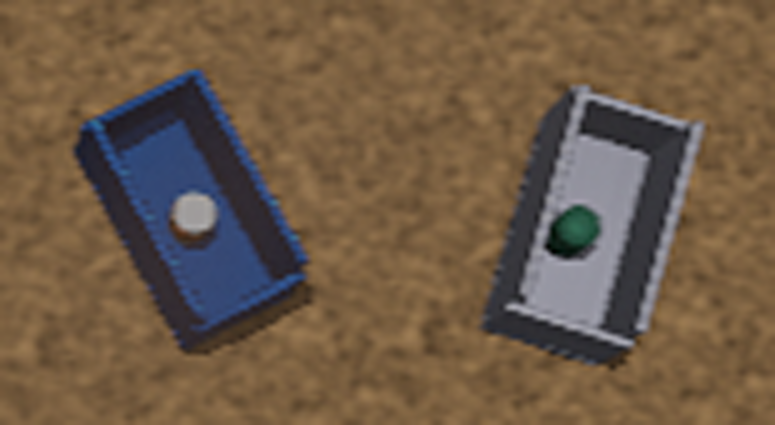

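The crop shows the grey tin with its long rims running from about (703,125) to (643,330) on the right and (575,90) to (522,295) on the left. Its low near end rim runs (510,307) to (632,345), and the valve is near (573,230), left of the middle because of perspective.

```bash
python3 - <<'E'
from h import *
f=lambda x,y,z:plane("top",(355+x/5-.4,185+y/5-.4),z)
R=[f(703,125,.066),f(645,330,.066)];L=[f(572,90,.066),f(518,300,.066)]
for w in(R,L): d=w[0]-w[1];print(w,np.linalg.norm(d),np.degrees(np.arctan2(d[1],d[0])))
N=[f(508,307,.05),f(632,345,.05)];d=N[0]-N[1];print(N,np.linalg.norm(d),np.degrees(np.arctan2(d[1],d[0]))-90)
print("tin c",(R[0]+R[1]+L[0]+L[1])/4)
# floor visible corners
print("tester y dir from dish->ball etc; tool yaw now")
from scipy.spatial.transform import Rotation as Ro
o=monitor.get_obs();M=Ro.from_rotvec(o["tool_rot"]).as_matrix();print(M,np.degrees(np.arctan2(M[1,1],M[0,1])))
E
```

```text
[array([ 0.5879, -0.3225,  0.066 ]), array([ 0.504 , -0.2911,  0.066 ])] 0.08952708674361116 -20.519331586515975
[array([ 0.6044, -0.2706,  0.066 ]), array([ 0.5178, -0.2414,  0.066 ])] 0.0913469461474842 -18.66166469920483
[array([ 0.5178, -0.2415,  0.05  ]), array([ 0.5005, -0.2905,  0.05  ])] 0.05195298445386124 -19.428876693484526
tin c [ 0.5535 -0.2814  0.066 ]
tester y dir from dish->ball etc; tool yaw now
[[ 0.893   0.45   -0.0007]
 [ 0.45   -0.893   0.0018]
 [ 0.0002 -0.0019 -1.    ]] -63.255806555843456
```

Emit:
{"fn": "step_arm", "kwargs": {"commands": [[45, [369, -125, 100], -43.8], [45, [369, -125, 100], -43.8], [45, [369, -125, 100], -43.8], [45, [369, -125, 100], -43.8], [45, [369, -125, 100], -43.8], [45, [369, -125, 100], -43.8], [45, [369, -125, 100], -43.8], [45, [369, -125, 100], -43.8], [45, [369, -125, 100], -43.8], [45, [369, -125, 100], -43.8], [45, [369, -125, 100], -43.8]], "squeeze": 30}}

```text
t: 1.48
tool_pos: [0.554, -0.2813, 0.3051]
tool_rot: [2.566, 1.812, 0.0]
contact_force: [0.5, 0.7, 0.0]
opening: 0.0385
grip_force: 0.0
```

```bash
cat > s.py <<'E'
from h import *
from scipy.spatial.transform import Rotation as Ro
def st(tgt=None):
    o=monitor.get_obs();M=Ro.from_rotvec(o["tool_rot"]).as_matrix()
    print(o["t"],o["tool_pos"],"yaw_y",np.degrees(np.arctan2(M[1,1],M[0,1])),"tilt",M[:2,2],"F",o["contact_force"],o["opening"],o["grip_force"],"q",o["q"])
    if tgt is not None: print("shift mm",M.T@(np.array(tgt)-o["tool_pos"])*1000)
E
python3 - <<'E'
from s import *
st([.554,-.280,.182])
a=eyes.get_image("top")[185:270,420:540];b=eyes.get_image("side")[290:430,260:420]
cv2.imwrite("pics/c2.png",np.hstack([cv2.resize(a,(400,283)),cv2.resize(b,(400,283))])[:,:,::-1])
E
```

```text
1.475 [ 0.554  -0.2813  0.3051] yaw_y -19.5401773705646 tilt [ 0.0005 -0.0004] F [0.4765 0.7125 0.0427] 0.03846785083522764 0.0 q [-0.5895  0.123   1.7089 -0.0001  1.309  -0.2485]
shift mm [  1.2676  -0.5275 123.1434]
```

View pics/c2.png

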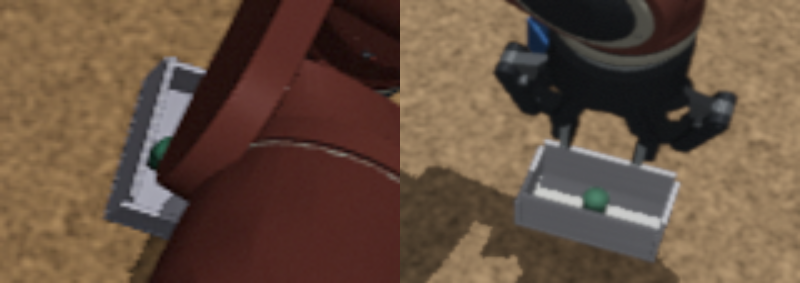

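The side crop shows the fingers (568 and 643) straddling the valve (595) above the tin, in line with its long axis. I descend now.

Emit:
{"fn": "step_arm", "kwargs": {"commands": [[45, [1, 0, 40], 0], [45, [1, 0, 80], 0], [45, [1, 0, 100], 0], [45, [1, 0, 112], 0], [45, [1, 0, 122], 0], [45, [1, 0, 122], 0], [45, [1, 0, 122], 0]]}}

```text
t: 2.45
tool_pos: [0.5553, -0.2798, 0.1839]
tool_rot: [2.563, 1.813, 0.001]
contact_force: [-0.3, 0.3, 0.0]
opening: 0.0388
grip_force: 0.0
```

```bash
python3 - <<'E'
from s import *
st([.554,-.280,.182])
E
```

```text
2.45 [ 0.5553 -0.2798  0.1839] yaw_y -19.45308707735939 tilt [ 0.0016 -0.0011] F [-0.3056  0.2624  0.0233] 0.03879145325060169 0.0 q [-0.5863  0.2725  1.7627  0.      1.1045 -0.2468]
shift mm [-0.6233 -1.2008  1.8563]
```

Emit:
{"fn": "step_arm", "kwargs": {"commands": [[0, [0, 0, 1], 0], [0, [0, 0, 1], 0], [0, [0, 0, 1], 0], [0, [0, 0, 1], 0], [0, [0, 0, 1], 0], [0, [0, 0, 1], 0]]}}

```text
t: 3.2
tool_pos: [0.5553, -0.2798, 0.1826]
tool_rot: [2.564, 1.813, 0.001]
contact_force: [-0.3, 0.5, 5.9]
opening: 0.0167
grip_force: 29.6
```

Emit:
{"fn": "step_arm", "kwargs": {"commands": [[0, [0, 0, -8], 0], [0, [0, 0, -20], 0], [0, [0, 0, -50], 0], [0, [0, 0, -90], 0], [0, [0, 0, -120], 0], [0, [0, 0, -120], 0], [0, [0, 0, -120], 0]]}}

```text
t: 4.08
tool_pos: [0.5544, -0.2792, 0.3007]
tool_rot: [-2.564, -1.813, 0.001]
contact_force: [0.0, 0.8, -0.9]
opening: 0.017
grip_force: 29.3
```

```bash
python3 - <<'E'
from s import *
a=eyes.get_image("side")
cv2.imwrite("pics/c3.png",cv2.resize(a[270:430,260:440],(720,640))[:600,:,::-1])
st()
E
```

```text
4.125 [ 0.5543 -0.2791  0.2999] yaw_y -19.45793916705224 tilt [-0.0025  0.0017] F [ 1.241   0.8925 -0.5559] 0.0168015414322014 29.313748004969966 q [-0.5864  0.1275  1.7134  0.      1.3037 -0.2468]
```

View pics/c3.png

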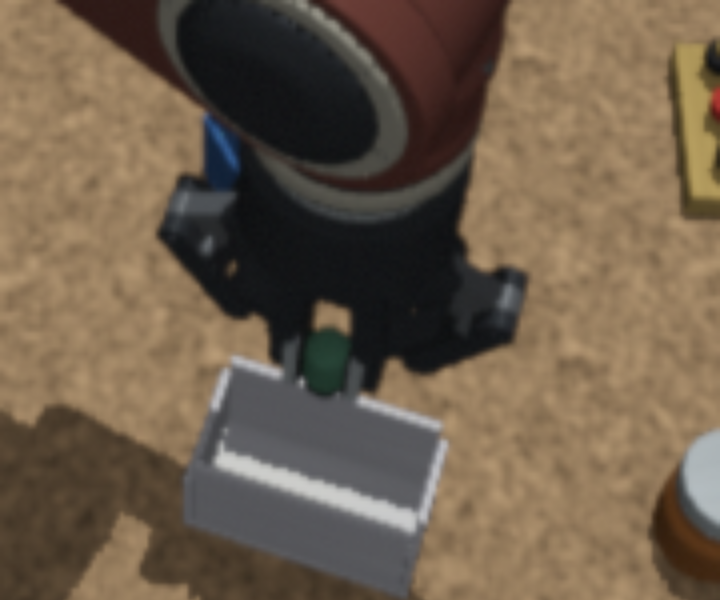

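The valve (crop at 327,360) is held upright and clear of the tin, which hasn't moved. I carry it over the dish.

Emit:
{"fn": "step_arm", "kwargs": {"commands": [[0, [60, -15, 0], 7], [0, [120, -30, 0], 14], [0, [180, -45, 0], 21], [0, [235, -60, 0], 28], [0, [290, -73, 0], 35], [0, [345, -86, 0], 42], [0, [400, -100, 0], 50], [0, [440, -110, 0], 57.5], [0, [465, -116, 0], 57.5], [0, [465, -116, 0], 57.5], [0, [465, -116, 0], 57.5], [0, [465, -116, 0], 57.5]]}}

```text
t: 5.62
tool_pos: [0.6003, 0.1965, 0.3011]
tool_rot: [3.121, 0.355, -0.002]
contact_force: [-0.5, -0.8, -0.7]
opening: 0.0167
grip_force: 29.4
```

```bash
python3 - <<'E'
from s import *
a=eyes.get_image("side")
cv2.imwrite("pics/c4.png",cv2.resize(a[80:230,260:420],None,fx=4,fy=4)[:,:,::-1])
st([.5995,.198,.2145])
p=monitor.get_obs()["tool_pos"];c=eyes.camera_info("side");T=np.linalg.inv(c["extrinsics"])
for z in(.04,p[2]-.1786,p[2]-.1526):
    v=c["camera_matrix"]@(T[:3,:3]@[p[0],p[1],z]+T[:3,3]);print(z,v[:2]/v[2],(v[:2]/v[2]-[260,80])*4)
E
```

```text
5.675 [0.6004 0.1965 0.3014] yaw_y -77.03478245600203 tilt [-0.0006 -0.0003] F [ 0.9224 -0.6447  0.2132] 0.017115481326721412 29.348182079447724 q [ 0.1986  0.1504  1.6855 -0.0002  1.3064  1.5432]
shift mm [-0.448  -1.6666 86.8574]
0.04 [345.6673 185.4291] [342.6692 421.7165]
0.12275738424688418 [348.0755 158.3115] [352.3021 313.2461]
0.14875738424688417 [348.8947 149.0875] [355.5787 276.35  ]
```

View pics/c4.png

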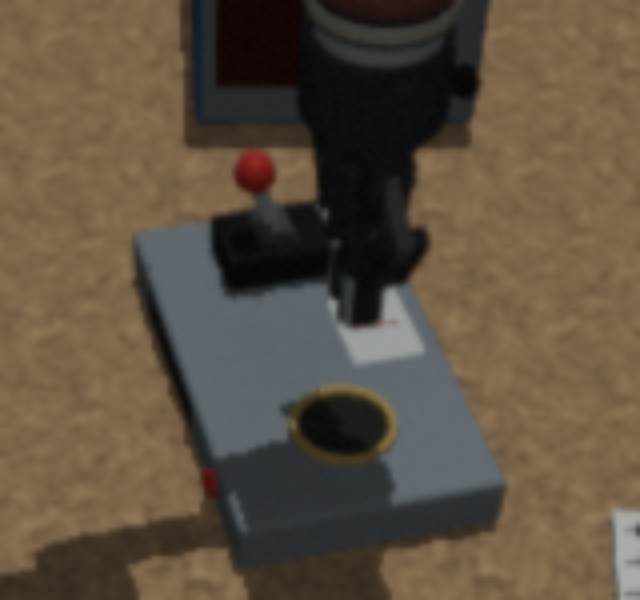

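The dish is centred at crop (343,422), exactly where the tool axis projects. The valve is hidden behind the near finger but still held. I lower it.

Emit:
{"fn": "step_arm", "kwargs": {"commands": [[0, [0, -1, 40], 0], [0, [0, -1, 65], 0], [0, [0, -1, 78], 0], [0, [0, -1, 83], 0], [0, [0, -1, 85], 0], [0, [0, -1, 85], 0], [0, [0, -1, 85], 0]]}}

```text
t: 6.55
tool_pos: [0.6005, 0.1987, 0.2177]
tool_rot: [-3.121, -0.357, -0.003]
contact_force: [-0.5, 1.1, -0.4]
opening: 0.0168
grip_force: 29.4
```

```bash
python3 - <<'E'
from s import *
st([.5995,.198,.2136])
E
```

```text
6.55 [0.6005 0.1987 0.2177] yaw_y -76.9501663372756 tilt [0.0016 0.0004] F [-0.5409  1.0673 -0.4103] 0.016841727050700445 29.369788667972898 q [0.202  0.248  1.7264 0.     1.1655 1.545 ]
shift mm [-1.1442  0.4466  4.1179]
```

Descend in 1 mm steps until contact.

Emit:
{"fn": "step_arm", "kwargs": {"commands": [[0, [0, 0, 1], 0], [0, [0, 0, 2], 0], [0, [0, 0, 3], 0], [0, [0, 0, 3], 0]]}}

```text
t: 7.05
tool_pos: [0.6001, 0.1986, 0.2137]
tool_rot: [-3.121, -0.357, -0.0]
contact_force: [0.3, 0.3, 0.6]
opening: 0.0166
grip_force: 29.4
```

Emit:
{"fn": "step_arm", "kwargs": {"commands": [[0, [0, 0, 0.5], 0], [0, [0, 0, 1], 0], [0, [0, 0, 1], 0]]}}

```text
t: 7.42
tool_pos: [0.6003, 0.1986, 0.2136]
tool_rot: [3.121, 0.357, -0.0]
contact_force: [-3.4, -0.6, 5.1]
opening: 0.0166
grip_force: 29.8
```

Contact (5 N). Release slowly with a small opening, then lift.

Emit:
{"fn": "step_arm", "kwargs": {"commands": [[22, [0, 0, 0], 0], [25, [0, 0, 0], 0], [30, [0, 0, 0], 0], [30, [0, 0, 0], 0], [30, [0, 0, 0], 0]]}}

```text
t: 8.05
tool_pos: [0.6001, 0.1986, 0.2126]
tool_rot: [3.121, 0.357, -0.0]
contact_force: [0.4, -0.1, 0.1]
opening: 0.0257
grip_force: 0.0
```

Emit:
{"fn": "step_arm", "kwargs": {"commands": [[30, [0, 0, -8], 0], [30, [0, 0, -20], 0], [30, [0, 0, -50], 0], [30, [0, 0, -100], 0], [30, [0, 0, -110], 0], [30, [0, 0, -110], 0]]}}

```text
t: 8.8
tool_pos: [0.6004, 0.1986, 0.3245]
tool_rot: [-3.121, -0.357, -0.005]
contact_force: [-0.3, 0.2, 0.1]
opening: 0.0254
grip_force: 0.0
```

```bash
python3 - <<'E'
from s import *
a=eyes.get_image("side")
cv2.imwrite("pics/c5.png",cv2.resize(a[80:230,260:420],None,fx=4,fy=4)[:,:,::-1])
st()
E
```

```text
8.85 [0.5999 0.1985 0.3225] yaw_y -76.95657965772479 tilt [-0.0002 -0.    ] F [-0.8945 -0.1003  0.0711] 0.02535538833970846 0.0 q [0.2019 0.1306 1.6701 0.     1.3411 1.545 ]
```

View pics/c5.png

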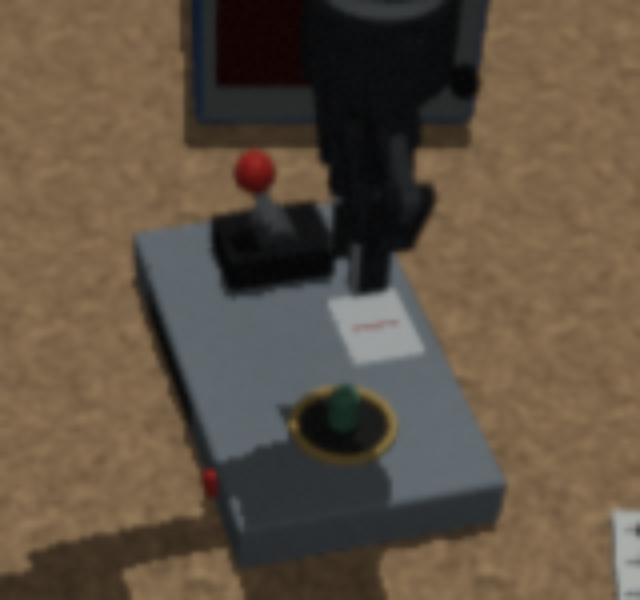

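The valve stands upright in the middle of the dish (crop 343,410), released. Next I refine the lever geometry.

```bash
python3 - <<'E'
from s import *
print("ball",plane("top",(159.9,232.8),.101),plane("top",(161,233.5),.101))
P=[plane("top",p,.035) for p in((145,207),(266,178),(282,243))]
for a,b in((0,1),(1,2)): d=P[a]-P[b];print(P[a],P[b],np.linalg.norm(d),np.degrees(np.arctan2(d[1],d[0])))
T=cv2.imread("pics/top0.png")[:,:,::-1].copy()
g=cv2.cvtColor(T,cv2.COLOR_RGB2GRAY).astype(float);h=cv2.cvtColor(T,cv2.COLOR_RGB2HSV)
S=cv2.imread("pics/c5.png")[:,:,::-1].copy();m=mask(S,"red",(225,140,285,200));c=blob(m);pb=cen(c)/4+[260,80]-.4;print(pb,plane("side",pb,.101),tri((160.5,233.2),pb))
# far edge: per column, topmost row where saturation drops
pts=[]
for x in range(155,260,3):
    col=h[165:235,x,1].astype(int);r=np.where((col[:-2]<90)&(col[1:-1]<90)&(col[2:]<90))[0]
    if len(r): pts.append(plane("top",(x,165+r[0]),.035)[:2])
pts=np.array(pts,np.float32);v=cv2.fitLine(pts,cv2.DIST_HUBER,0,.01,.01).ravel();print("far edge ang",np.degrees(np.arctan2(v[1],v[0])))
st()
E
```

```text
ball [0.554 0.352 0.101] [0.5525 0.3497 0.101 ]
[0.6257 0.4105 0.035 ] [0.6817 0.1502 0.035 ] 0.2661823952254135 102.13751025135592
[0.6817 0.1502 0.035 ] [0.538  0.1173 0.035 ] 0.147386076399946 12.908213054952498
[323.3047 120.9202] [0.553  0.3593 0.101 ] (array([0.5518, 0.3478, 0.1094]), [np.float64(0.0005247623089738913), np.float64(0.0005247623089736982)])
far edge ang -77.02953
8.85 [0.5999 0.1985 0.3225] yaw_y -76.95657965772479 tilt [-0.0002 -0.    ] F [-0.8945 -0.1003  0.0711] 0.02535538833970846 0.0 q [0.2019 0.1306 1.6701 0.     1.3411 1.545 ]
```

Emit:
{"fn": "step_arm", "kwargs": {"commands": [[0, [-30, -50, 0], 0], [0, [-65, -100, 0], 0], [0, [-65, -150, 0], 0], [0, [-65, -156, 0], 0], [0, [-65, -156, 0], 0], [0, [-65, -156, 30], 0], [0, [-65, -156, 55], 0], [0, [-65, -156, 64], 0], [0, [-65, -156, 64], 0], [0, [-65, -156, 64], 0]]}}

```text
t: 10.1
tool_pos: [0.5023, 0.3358, 0.26]
tool_rot: [-3.121, -0.356, -0.003]
contact_force: [0.3, 1.1, 1.0]
opening: 0.0002
grip_force: 0.0
```

```bash
python3 - <<'E'
from s import *
a=eyes.get_image("side")
cv2.imwrite("pics/c6.png",cv2.resize(a[60:180,240:400],None,fx=5,fy=5)[:,:,::-1])
st()
E
```

```text
10.15 [0.5022 0.3359 0.2602] yaw_y -76.97704385404761 tilt [0.0021 0.001 ] F [ 0.2366 -0.3988 -0.1306] -0.00037575881533744845 0.0 q [ 0.4664  0.1334  1.7787 -0.      1.2271  1.8099]
```

View pics/c6.png

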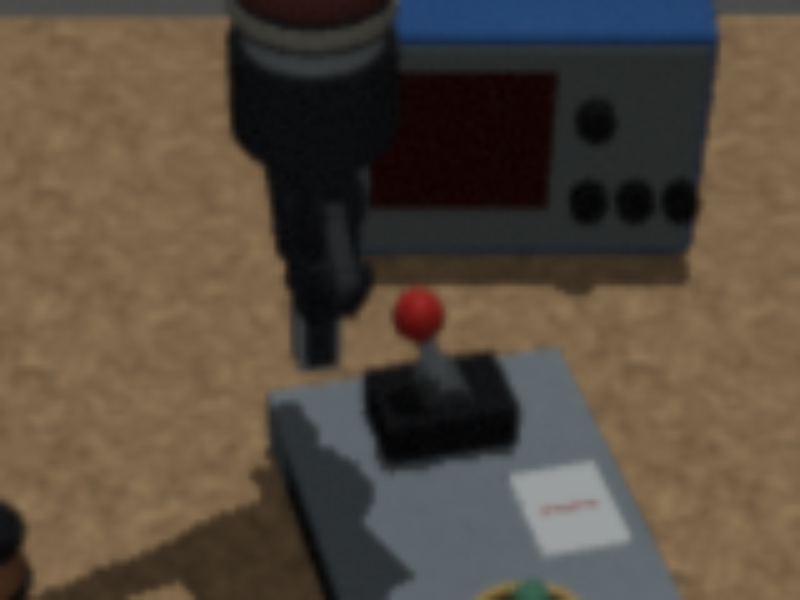

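The finger tip (315,360) is on the robot side of the ball (418,313), with a gap of about 28 mm. I push.

Emit:
{"fn": "step_arm", "kwargs": {"commands": [[0, [15, 0, 0], 0], [0, [25, 0, 0], 0], [0, [32, 0, 0], 0], [0, [38, 0, 0], 0], [0, [44, 0, 0], 0], [0, [50, 0, 0], 0], [0, [56, 0, 0], 0], [0, [60, 0, 0], 0], [0, [60, 0, 0], 0]]}}

```text
t: 11.28
tool_pos: [0.5603, 0.3494, 0.2585]
tool_rot: [3.121, 0.357, 0.001]
contact_force: [-0.3, 0.1, 0.0]
opening: 0.0001
grip_force: 0.0
```

Emit:
{"fn": "step_arm", "kwargs": {"commands": [[0, [3, 0, 0], 0], [0, [6, 0, 0], 0], [0, [6, 0, 0], 0]]}}

```text
t: 11.65
tool_pos: [0.5657, 0.3507, 0.2582]
tool_rot: [3.121, 0.357, -0.002]
contact_force: [-2.6, -0.3, -2.2]
opening: 0.0
grip_force: 1.1
```

Emit:
{"fn": "step_arm", "kwargs": {"commands": [[0, [3, 0, 0], 0], [0, [3, 0, 0], 0]]}}

```text
t: 11.9
tool_pos: [0.5672, 0.3512, 0.2581]
tool_rot: [3.119, 0.357, -0.013]
contact_force: [-11.2, -4.2, 5.5]
opening: -0.0
grip_force: 6.2
```

Emit:
{"fn": "step_arm", "kwargs": {"commands": [[0, [2, 0, 0], 0], [0, [2, 0, 0], 0]]}}

```text
t: 12.15
tool_pos: [0.5681, 0.3515, 0.258]
tool_rot: [3.118, 0.357, -0.021]
contact_force: [-18.8, -6.5, 9.1]
opening: 0.0002
grip_force: 9.7
```

```bash
python3 - <<'E'
from s import *
a=eyes.get_image("side")
cv2.imwrite("pics/c7.png",cv2.resize(a[60:180,240:400],None,fx=5,fy=5)[:,:,::-1])
st()
E
```

```text
12.2 [0.5681 0.3516 0.258 ] yaw_y -76.91870328100602 tilt [-0.0127 -0.0046] F [-17.1809  -4.9831   9.0279] -0.00011628009067275966 9.61543494835496 q [0.4427 0.2782 1.6148 0.0013 1.262  1.7848]
```

View pics/c7.png

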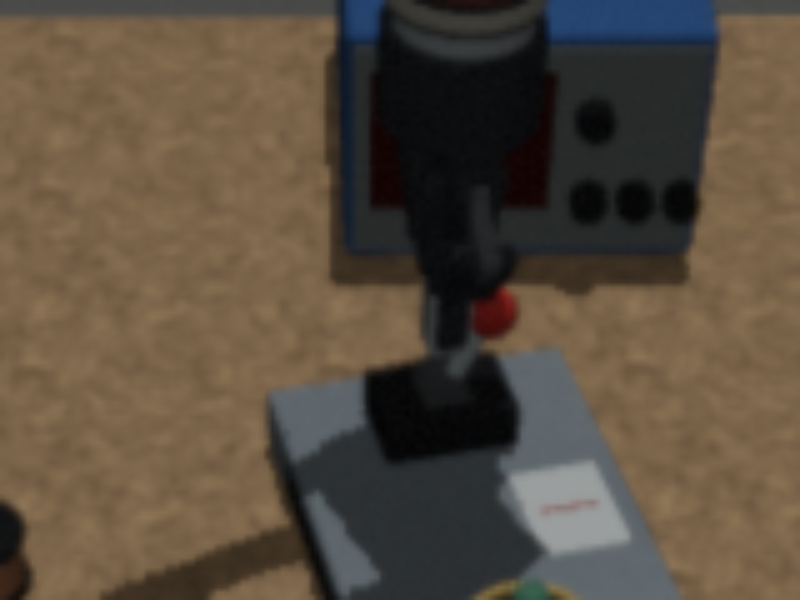

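The ball is now at (493,312), about 24 mm past upright and stiff against its stop. I back off, lift clear and check.

Emit:
{"fn": "step_arm", "kwargs": {"commands": [[0, [-10, 0, 0], 0], [0, [-40, 0, 0], 0], [0, [-70, 0, 0], 0], [0, [-90, 0, -50], 0], [0, [-90, 0, -110], 0], [0, [-120, 0, -150], 0], [0, [-120, 0, -150], 0], [0, [-120, 0, -150], 0]]}}

```text
t: 13.2
tool_pos: [0.4539, 0.3247, 0.4085]
tool_rot: [-3.121, -0.357, -0.002]
contact_force: [0.1, -0.1, -0.6]
opening: -0.0002
grip_force: 0.0
```

```bash
python3 - <<'E'
from s import *
a=eyes.get_image("side");b=eyes.get_image("top")
cv2.imwrite("pics/c8.png",np.hstack([cv2.resize(a[80:440,240:480],(400,600)),cv2.resize(b[100:300,130:330],(400,400)) if 0 else cv2.copyMakeBorder(cv2.resize(b[120:290,130:300],(400,400)),0,200,0,0,0)])[:,:,::-1])
st()
pb=cen(blob(mask(a,"red",(315,105,360,135))));print(pb,plane("side",pb,.101),plane("side",(323.3,120.9),.105))
try:
    pt=cen(blob(mask(b,"red",(140,195,190,250))));print(pt,plane("top",pt,.101),tri(pt,pb))
    print(cen(blob(mask(b,"green",(225,195,262,234)))))
except Exception as e: print(e)
for k,bx in(("green",(330,170,360,200)),):
    c=blob(mask(a,k,bx));print(k,cv2.boundingRect(c))
E
```

```text
13.3 [0.454  0.3246 0.4067] yaw_y -76.97249456885244 tilt [-0.0023 -0.0013] F [-0.3506  0.0374 -0.4064] 1.046933271314459e-05 0.0 q [ 0.4875 -0.1072  1.7664 -0.0001  1.485   1.8309]
[338.1017 120.1561] [0.5895 0.3621 0.101 ] [0.5527 0.354  0.105 ]
[157.5241 215.4444] [0.5894 0.3581 0.101 ] (array([0.5887, 0.3567, 0.1049]), [np.float64(0.0002680013930781097), np.float64(0.0002680013930781162)])
[241.0462 213.0285]
green (343, 178, 7, 9)
```

View pics/c8.png

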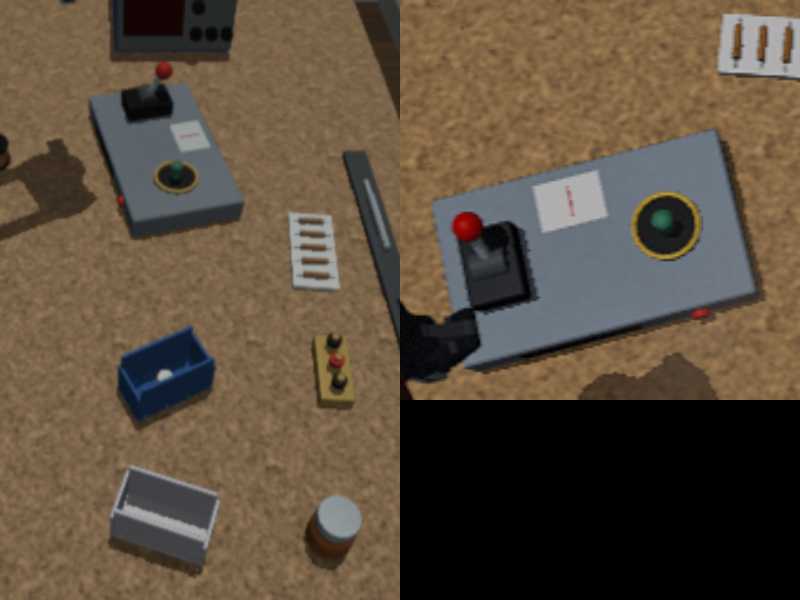

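The lever leans away from the robot (ball s ≈ +24 mm, i.e. 0.5 rad). The valve stands in the dish at (178,170). A last check that the tins haven't moved, then hand in.

```bash
python3 - <<'E'
from s import *
from station import finish_job
a=cv2.imread("pics/side0.png");b=eyes.get_image("side")[:,:,::-1]
for x0,y0,x1,y1 in((295,350,385,425),(300,270,380,335)):
    p,r=[cv2.cvtColor(np.ascontiguousarray(i[y0:y1,x0:x1]),cv2.COLOR_BGR2GRAY).astype(np.float32) for i in(a,b)]
    print(cv2.phaseCorrelate(p,r,cv2.createHanningWindow(p.shape[::-1],cv2.CV_32F)))
E
```

```text
((0.4481017758315886, 0.46862177891302537), 0.49675384634512443)
((-0.039394732774034935, 0.03063132820419412), 0.9693645179271698)
```

```bash
python3 -c "
from station import finish_job; print(finish_job())"
```

```text
the job is handed in; nothing more can be done
None
```

The job is handed in: the valve stands upright and released in the dish, the lever was then thrown to its stop away from the robot, and camera checks show the blue tin unmoved and the grey tin within about 1 mm (a rough check).

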